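# Knock a cured specimen mount out of its mounting mould

### The arm

A 6-joint arm with a two-finger parallel gripper is mounted at the origin on the work surface; the furniture and walls round the work are solid. World frame = base frame: x ahead of the robot, y to its left, z up, the work surface at z = 0. Lengths are in m, angles in rad, forces in N, time in s.
With the tool pointing down it reaches from about 0.275 to 0.825 m from the base axis. Payload 4.9 kg.
Tool frame: the origin (TCP) lies midway between the tips of the shut fingers; the grasp point (between the pads) lies 19 mm behind it (grip_point_offset is the distance from the TCP to the grasp point, in m); z points along the fingers, y is the line along which they close (so a half turn about z gives the same grasp; the last joint's range is limited). The gripper opens to 85 mm and grips with 20 to 120 N. Pads are 22 mm wide; open, the fingers measure 114 mm over their backs; the gripper's body (76 mm by 85 mm) begins 54 mm behind the grasp point. The pads swing forward as they close: fully open they stand 13 mm farther back than shut.
Start: joints at [0.969, 0.326, -0.193, 1.052, 0, 1.437], TCP at [0.248, 0.491, 0.231] pointing down, gripper open.
Joint ranges: [-2.65, 2.65], [-0.97, 1.79], [-1.3, 1.35], [-1.93, 2.1], [-1.47, 1.37], [-3.14, 3.14]. Speed limits (rad/s): [2.57, 2.57, 3.14, 3.14, 3.14, 3.14].

### API

Orientations are given as a rotation vector (axis times angle).
In Python, from cell import * gives the robot as it stands. Calls block until the motion is done:
- movep(position, orientation): joint-space move of the TCP to a pose.
- move_l(position, velocity=0.15, rot=None, until_force=None): straight line of the TCP; rot=None keeps the orientation; velocity is the mean speed in m/s. With until_force (N) it stops when the force on the tool has changed by that much, and returns True; else False.
- set_joints(angles): joint-space move.
- let_go() and grab(newtons=None): open the fingers fully, or close them until they stop; newtons is the grip in N (None keeps the last).
- sleep(seconds).
- ik(position, orientation): joint angles nearest the present ones, or None.
- get_state(): the state.
- grab_frame(name): name is "scene" or "top" or "wrist"; returns a dict with "img" (480x640x3 uint8, red, green, blue), "fx", "fy", "cx", "cy" (pixels), "k1" (the pictures are not rectified: a ray, as slopes to the right and down, at radius r is drawn at 1 + k1 r^2 times it, then the intrinsics apply), "cam_to_world" (4x4, takes a point from camera to world coordinates); the wrist camera has in their place "T_tool_cam" (4x4, takes a point from camera to tool coordinates, whose origin is the TCP and whose axes are the flange's). Camera axes: x right, y down, z forward; pixel columns grow to the right and rows downward; lengths in m; the calibration is good to about 2 mm. A picture is of the moment at which its call begins: read the wrist's pose just before it. There is no depth.
A pose or a line that the arm cannot do raises MotionError and nothing moves.
- sign_off(): hands the job in; it is judged then, once.
Trained networks look in the newest picture that a camera, given by its name, has taken for a name from the list of things; names that differ only in an ending like _2 or _b are one class to them, and where a whole thing is asked for, a point or a joint stands for the part that bears it (a point fixed in the world has none). Each returns a list of dicts, best first, with "score" (0 to 1); they miss things now and then, are a little off and sometimes report something else, mostly with a low value. They report only what shows in the picture. A call takes as long as a camera call.
- spot_in(camera, name): "centre" ([column, row] in pixels, amid what is visible of it).
- silhouettes(camera, name): "mask" (480x640 bool, what is visible of it) and "centre" ([column, row] in pixels, amid what is visible of it).
- tip_of(camera, name): "centre" ([column, row] in pixels: a listed point, or the origin of a listed thing).
The state is a dict: "clock": time; "q": joint angles; "joint_velocities": joint speeds; "tau": joint torques, N m; "position": TCP position; "eef_rot": TCP orientation; "contact_force": force on the tool from outside, world axes, zero at the start; "wrist_torque": the same for the moment, N m; "finger_gap": opening from 0.0 (shut) to 1.0 (fully open); "grasp_force": force on a finger pad.
Only numpy, scipy, OpenCV 4.12 (cv2) and the standard library are available. Lean on these libraries where they do the work, as an engineer would, in place of code of your own. Each camera call takes 0.05 s, during which the arm holds its last target. There are 200 camera calls.

### The job

A cured resin specimen mount is stuck down in the steel mounting mould on its raised stand. Take the C-shaped knock-out tool by its handle, bring its rod under the mould, feel gently for the hole of the guide bush and push the tight anvil and the mount up until the rod's shoulder meets the underside of the plate, without forcing anything; then lower the tool, stand it upright on the bench clear of the stand and let it go. Set the mount gently, metal face up, into the empty well of the wooden tray, and leave the bottle, beaker and tube alone.

Things in the scene. Friction and masses are not known exactly. Their poses are not given: they have to be found in the camera images.
- mould_stand: Steel stand carrying the mounting mould, fixed. Origin on the bench below the bore's axis, z up. Top plate 80 (x) by 92 (y) mm, 8 mm thick, underside 58 mm up. The space below it is open at the front (-x) and back, closed at the sides by walls 76 mm apart; feet reach y = +-68 mm. The tool goes in from -x, along x.
- plate_underside (a point): Point on the bore's axis at the underside of the stand's plate, 58 mm above the bench; axes as mould_stand. A guide bush, a steel block 36 (x) by 33 (y) by 8 mm with a plain sharp-edged 12 mm hole, sits flush in a window of the plate, left anywhere from -9 to +9 mm along the stand's x (y = 0), stiff to shift (12 N). Its hole cannot be seen and must be felt for.
- mould_rim (a point): Centre of the open top of the mould, a dark steel cylinder on the stand's plate, 56 mm outside (flange 69 mm), 31.6 mm bore; the rim is 98 mm above the bench.
- anvil (a joint): Height (m) of the mould's base anvil above the bore's floor, 0 at the start. Steel disc of 30 mm, 8 mm thick, tight in the bore: about 6 N slides it and it stays where pushed. At 0 its underside is 66 mm above the bench (8 mm above the plate's underside). It reads 0.020 when the rod's shoulder meets the underside of the plate; its own stop is at 0.022.
- mount: Resin mount: black cylinder, 30 mm diameter, 20 mm high, about 30 g, a steel section in its top face; origin at the centre of its underside, z up. It sits loosely on the anvil, at first with its top 4 mm below the mould's rim, out of the fingers' reach; with the anvil at 0.020 it stands 16 mm above the rim, its lowest 4 mm still in the bore.
- knockout_tool: Loose C-shaped aluminium tool, about 0.4 kg, standing on its sole; origin at the sole's underside below rod and handle, z up. The C opens to +x; in use its x points along the stand's x: sole under the plate, upper arm over the mould, spine in front. Sole 12 mm thick, x -74 to +14, 44 mm wide (78 mm behind x = -50). Spine x -72 to -56. Upper arm 128 to 142 mm up, x to +18.
- rod_tip (a point): Centre of the upper end of the tool's steel rod: 10 mm diameter, its end 46 mm above the sole's underside; axes as the tool.
- rod_shoulder (a point): Centre of the upper face of the rod's shoulder (20 mm diameter), 18 mm above the sole's underside, 28 mm below the rod's end.
- tool_handle (a point): Middle of the tool's black upright handle, on the rod's axis, 168 mm above the sole's underside; the handle is 20 mm (x) by 24 mm (y) and reaches from 142 to 188 mm. Grip it here from above. Axes as the tool.
- mount_tray: Wooden storage tray, 180 (x) by 62 (y) mm, 12 mm thick, fixed; origin at the centre of its underside. Three places in a row along x, 58 mm apart; those at x = 0 and x = -58 mm hold finished mounts that stand 14 mm above the tray, the one at x = +58 mm is an empty well.
- free_well (a point): Centre of the floor of the empty well: 37 mm diameter, 6 mm deep, floor 6 mm above the bench. A seated mount has its top 26 mm above the bench.
- reagent_bottle: Brown bottle with a blue cap, 56 mm diameter, 107 mm high, loose bystander; origin at its underside.
- beaker_small: Glass beaker, 52 mm diameter, 68 mm high, loose bystander; origin at its underside.
- sealed_tube: Capped plastic centrifuge tube standing on end, 34 mm diameter, 112 mm high, loose bystander; origin at its underside.

How it is judged:
On the way, in this order (a step that is already met when the one before it is completed fails the run):
1. the rod is up through the guide bush with its shoulder at the underside of the plate (within 1.8 mm), the anvil raised more than 17.5 mm (horizontal distance between rod_tip and plate_underside below 0.012 m and z of rod_shoulder in the frame of plate_underside above -0.0018 m and value of joint anvil above 0.0175 m), for 0.05 s.
2. the tool stands upright on the bench clear of the stand (rod more than 54 mm from the mould's axis) and is let go; the anvil is still up (height (world z) of knockout_tool below 0.004 m and angle between knockout_tool's own z axis and vertical below 0.06 rad and horizontal distance between rod_tip and plate_underside above 0.054 m and contact force between the fingers and knockout_tool below 0.1 N and value of joint anvil above 0.015 m), for 0.2 s.
At the end, for the whole second after the job is handed in: The mount lies in the empty well: within 4 mm of its centre, on its floor (within 2 mm), upright within 0.08 rad with the metal face up, at rest; the tool stands upright on the bench, its rod more than 54 mm from the mould's axis (horizontal distance between mount and free_well below 0.004 m and z of mount in the frame of free_well below 0.002 m and angle between mount's own z axis and vertical below 0.08 rad and linear speed of each of mount, knockout_tool below 0.02 m/s and height (world z) of knockout_tool below 0.004 m and angle between knockout_tool's own z axis and vertical below 0.06 rad and horizontal distance between rod_tip and plate_underside above 0.054 m); the robot touches nothing.
It fails at once if the tool presses on the stand, bush, mould or anvil with more than 30 N (contact force between knockout_tool and mould_stand above 30 N).
It fails at once if the tool falls over (angle between knockout_tool's own z axis and vertical above 0.6 rad).
It fails at once if the mount is dropped from more than about a centimetre (contact force between the fingers and mount below 0.02 N and linear speed of mount above 0.45 m/s).
It fails at once if the reagent bottle, beaker or tube is pushed more than 20 mm or tipped (distance of any of reagent_bottle, beaker_small, sealed_tube from where it was at the start of the episode above 0.02 m or angle between any of reagent_bottle, beaker_small, sealed_tube's own z axis and vertical above 0.2 rad).
It also fails if it takes over 72 s, if anything falls off the work surface, if the arm or the gripper's body presses on something with over 40 N, if the wrist force passes 120 N, or if a joint passes its speed limit or range.

## Working session

There is one attempt and no reset: what is moved stays moved. The work goes in short steps, each a Python script; the robot and the scene stay as the last script left them, time stands still between calls to the robot, and variables do not carry over. Pictures are saved under pics/ and viewed, at most 10 in all, crops included, and the job is handed in when it is done.

```bash
ls; mkdir -p pics; cat > h.py <<'E'
from cell import *
import numpy as np, cv2
from scipy.spatial.transform import Rotation as R
def shot(cam,fn=None):
    s=get_state(); f=grab_frame(cam)
    if cam=="wrist":
        T=np.eye(4);T[:3,:3]=R.from_rotvec(s["eef_rot"]).as_matrix();T[:3,3]=s["position"]
        f["cam_to_world"]=T@np.array(f["T_tool_cam"])
    if fn: cv2.imwrite("pics/"+fn,cv2.cvtColor(f["img"],cv2.COLOR_RGB2BGR))
    return f
def ray(f,px):
    K=np.array([[f["fx"],0,f["cx"]],[0,f["fy"],f["cy"]],[0,0,1.]])
    p=cv2.undistortPoints(np.array([[px]],float),K,np.array([f["k1"],0,0,0.]))[0,0]
    T=np.array(f["cam_to_world"]); return T[:3,3],T[:3,:3]@np.array([p[0],p[1],1])
def at_z(f,px,z):
    o,d=ray(f,px); return o+d*(z-o[2])/d[2]
def proj(f,P):
    T=np.linalg.inv(np.array(f["cam_to_world"]));p=T[:3,:3]@np.array(P)+T[:3,3]
    x,y=p[:2]/p[2];k=1+f["k1"]*(x*x+y*y);return f["fx"]*x*k+f["cx"],f["fy"]*y*k+f["cy"]
E
python3 - <<'E'
from h import *
np.set_printoptions(precision=4,suppress=True)
print(get_state())
Z=dict(mould_stand=0,plate_underside=.058,mould_rim=.098,mount=.074,knockout_tool=0,rod_tip=.046,rod_shoulder=.018,tool_handle=.168,mount_tray=0,free_well=.006,reagent_bottle=0,beaker_small=0,sealed_tube=0)
for c in ("scene","top"):
    f=shot(c,c+"0.png"); print(c,np.array(f["cam_to_world"])[:3,3])
    for n,z in Z.items():
        r=tip_of(c,n)[:2]
        print(n,[(round(q["score"],2),np.round(q["centre"],1),at_z(f,q["centre"],z)[:2]) for q in r])
E
```

```text
pics
{'clock': 0.0, 'q': array([ 0.9688,  0.3269, -0.1936,  1.052 , -0.    ,  1.4366]), 'joint_velocities': array([-0.001 ,  0.0018,  0.0004,  0.0002, -0.0009,  0.0007]), 'tau': array([ -0.0005, -44.3398,  26.2444,   0.0154,  -0.0001,  -0.    ]), 'position': array([0.2477, 0.4904, 0.2305]), 'eef_rot': array([-0.728 , -3.0555,  0.0025]), 'contact_force': array([-0.6269,  0.0066,  0.5236]), 'wrist_torque': array([-0.009 ,  0.0103,  0.001 ]), 'grasp_force': 0.0, 'finger_gap': 0.9983454045313949}
scene [-0.0597 -0.3515  0.84  ]
mould_stand [(0.67, array([339. , 269.6]), array([ 0.6484, -0.0378]))]
plate_underside [(0.86, array([339.3, 257. ]), array([ 0.6375, -0.0431]))]
mould_rim [(0.72, array([338.2, 243.6]), array([ 0.6411, -0.0384])), (0.58, array([268.8, 229.3]), array([0.616 , 0.1372]))]
mount [(0.61, array([336. , 250.7]), array([ 0.6392, -0.0335]))]
knockout_tool [(0.55, array([428.7, 356.8]), array([ 0.4979, -0.3159]))]
rod_tip [(0.65, array([432.3, 342.5]), array([ 0.5034, -0.3149]))]
rod_shoulder [(0.9, array([432.2, 350.8]), array([ 0.5031, -0.3192]))]
tool_handle [(0.72, arr
[... 1035 characters left out ...]
0.75, array([229.7, 264.2]), array([0.5366, 0.2508]))]
tool_handle [(0.92, array([458.4, 288.9]), array([ 0.5052, -0.3212])), (0.31, array([293., 198.]), array([0.691, 0.089]))]
mount_tray [(0.79, array([231.4, 286.7]), array([0.4791, 0.2415])), (0.32, array([447.5, 296.1]), array([ 0.5075, -0.3379]))]
free_well [(0.78, array([229.7, 265.8]), array([0.5341, 0.2525])), (0.2, array([444.1, 293.4]), array([ 0.513 , -0.3272]))]
reagent_bottle [(0.48, array([343.4, 196.9]), array([ 0.7586, -0.0376]))]
beaker_small [(0.62, array([445.2, 295.6]), array([ 0.5082, -0.3318])), (0.55, array([342.8, 193.9]), array([ 0.7672, -0.0352]))]
sealed_tube [(0.81, array([257.9, 205.6]), array([0.7109, 0.1983]))]
```

View pics/scene0.png

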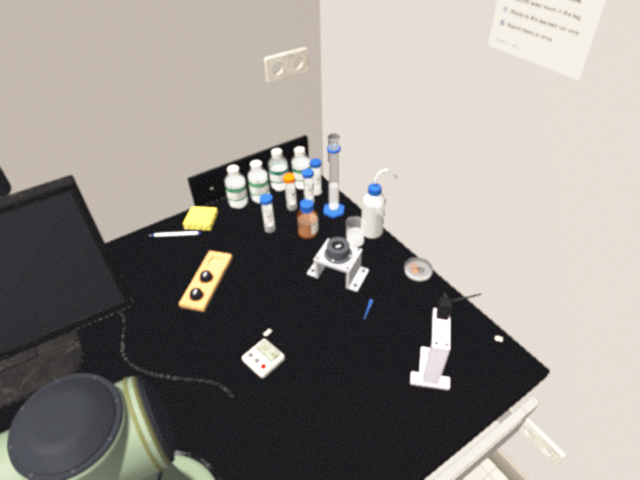

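View pics/top0.png

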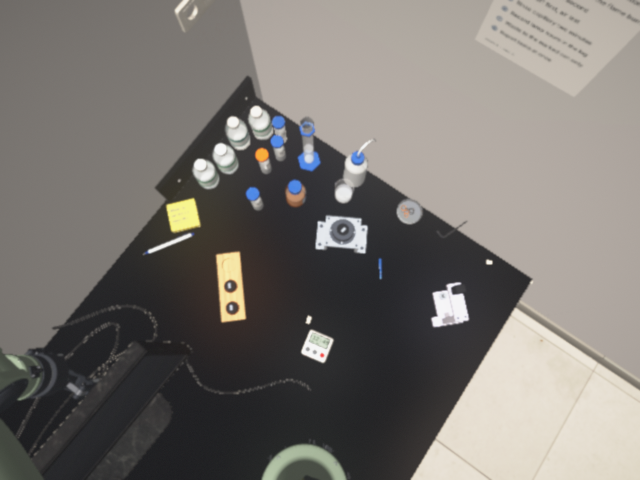

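The scene view shows the stand at about (340,255), the tool at (435,345) and the tray at (207,280). The top view shows all three with only small yaws. Next I'll take close-ups with the wrist camera.

```bash
cat >> h.py <<'E'
def down(c,flip=0):
    "pointing down, closing line at world angle c"
    a=(c+np.pi/2)/2+flip*np.pi/2
    return np.pi*np.array([np.cos(a),np.sin(a),0])
def best(p,c):
    o=[(np.abs(np.array(q)[5]),fl) for fl in (0,1) if (q:=ik(p,down(c,fl))) is not None]
    return down(c,min(o)[1])
E
python3 - <<'E'
from h import *
np.set_printoptions(precision=4,suppress=True)
for nm,p,Z in (("tray",[.47,.245,.28],dict(mount_tray=0,free_well=.006)),
  ("stand",[.60,-.042,.36],dict(mould_stand=0,mould_rim=.098,mount=.074,plate_underside=.058)),
  ("tool",[.45,-.315,.42],dict(tool_handle=.168,knockout_tool=0,rod_tip=.046,rod_shoulder=.018))):
    r=best(p,0); movep(p,r); sleep(.2)
    f=shot("wrist",nm+"1.png"); print(nm,get_state()["clock"],get_state()["q"],np.array(f["cam_to_world"]))
    for n,z in Z.items():
        print(n,[(round(q["score"],2),np.round(q["centre"],1),at_z(f,q["centre"],z)[:2]) for q in tip_of("wrist",n)[:2]])
a=[cv2.resize(cv2.imread(f"pics/{n}1.png"),(400,300)) for n in("tray","stand","tool")]
cv2.imwrite("pics/m1.png",np.vstack([np.hstack(a[:2]),np.hstack([a[2],a[2]*0])]))
E
```

```text
tray 3.925 [ 0.3417  0.2611 -0.1568  1.1529  0.     -1.2295] [[-1.      0.0001  0.0005  0.4704]
 [ 0.0003  0.9581  0.2863  0.1717]
 [-0.0004  0.2863 -0.9581  0.422 ]
 [ 0.      0.      0.      1.    ]]
mount_tray [(0.67, array([307.8, 192.8]), array([0.4796, 0.2452]))]
free_well [(0.58, array([260.1, 201.4]), array([0.5358, 0.2544]))]
stand 6.5 [-0.1922  0.3842  0.2163  1.4029  0.      1.3782] [[ 1.     -0.0001  0.0005  0.6004]
 [ 0.     -0.9585 -0.285   0.0302]
 [ 0.0005  0.285  -0.9585  0.502 ]
 [ 0.      0.      0.      1.    ]]
mould_stand [(0.62, array([343.2, 177.9]), array([ 0.6395, -0.0356]))]
mould_rim [(0.73, array([349.4, 190.3]), array([ 0.6392, -0.0367]))]
mount [(0.68, array([350.5, 190. ]), array([ 0.6429, -0.0403]))]
plate_underside [(0.71, array([345. , 186.2]), array([ 0.6375, -0.0382])), (0.26, array([432.7, 178.4]), array([ 0.7455, -0.0287]))]
tool 8.1583 [-0.7433  0.2814  0.2189  1.5087  0.0001  0.8258] [[ 1.      0.0012  0.0006  0.451 ]
 [ 0.0013 -0.9586 -0.2846 -0.2422]
 [ 0.0002  0.2846 -0.9586  0.5617]
 [ 0.      0.      0.      1.    ]]
tool_handle [(0.86, array([363. , 198.5]), array([ 0.5043, -0.3164]))]
knockout_tool [(0.7, array([346.6, 178.7]), array([ 0.5001, -0.3167])), (0.22, array([351.5, 185. ]), array([ 0.5081, -0.3266]))]
rod_tip [(0.92, array([354.8, 183.7]), array([ 0.5081, -0.3178]))]
rod_shoulder [(0.79, array([349.2, 182.3]), array([ 0.5026, -0.3198]))]
```

View pics/m1.png

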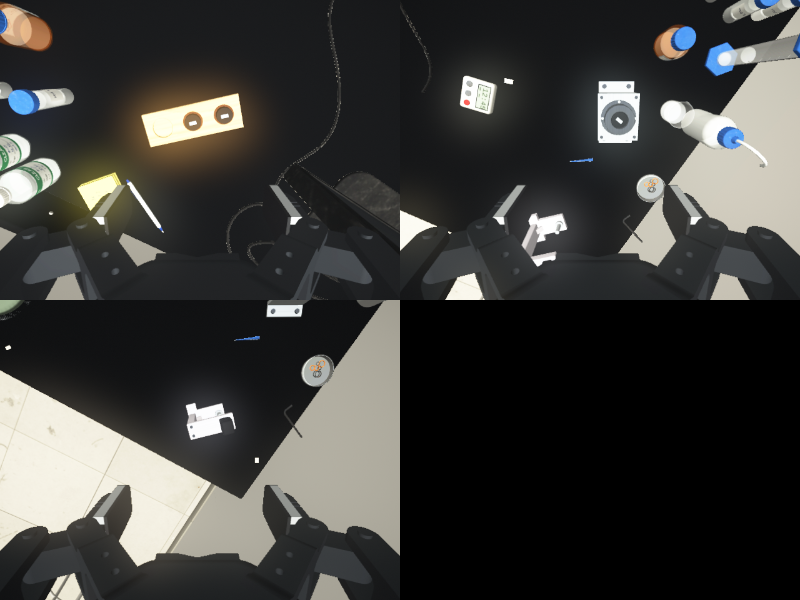

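The montage shows the tray at a slight yaw in the first tile, the stand nearly square with mount in it at tile pixel (620,120), and the tool yawed about 13° at (212,422). I'll crop for exact edges.

```bash
python3 - <<'E'
import cv2,numpy as np
s=cv2.imread("pics/stand1.png")[110:250,290:410]; t=cv2.imread("pics/tool1.png")[150:250,280:400]
a=cv2.resize(s,None,fx=3.3,fy=4,interpolation=0);a=cv2.resize(s,(480,560),interpolation=cv2.INTER_NEAREST)
b=cv2.resize(t,(320,267),interpolation=cv2.INTER_NEAREST)
r=cv2.imread("pics/tray1.png")[130:250,220:400]; r=cv2.resize(r,(320,213),interpolation=cv2.INTER_NEAREST)
c=np.zeros((560,800,3),np.uint8);c[:,:480]=a;c[:267,480:]=b;c[300:513,480:]=r
cv2.imwrite("pics/z1.png",c)
E
```

```text
(no output)
```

View pics/z1.png

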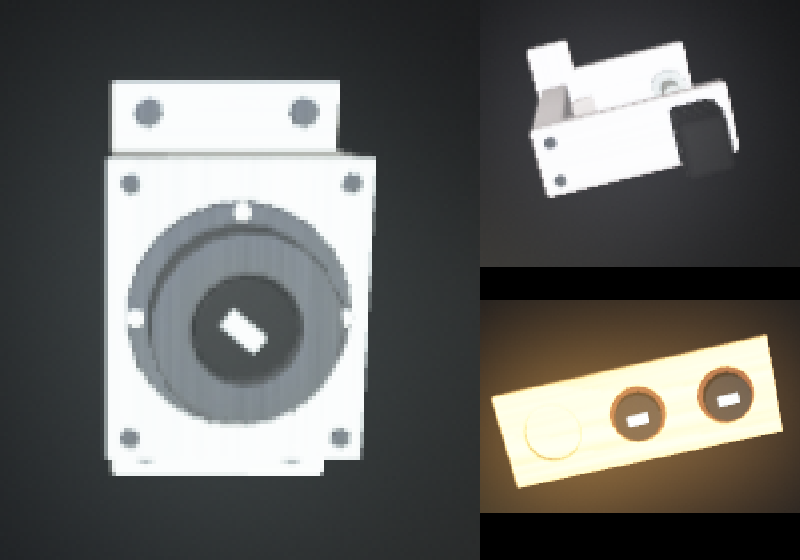

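The crop shows the plate corners at (106,157), (376,157), (362,459) and (106,459), and the bore centre at (247,329). It also shows the corners of the tool's upper arm and of the tray. I'll convert these with the calibration.

```bash
python3 - <<'E'
from h import *
np.set_printoptions(precision=4,suppress=True)
f=shot("wrist")
F=lambda M:dict(f,cam_to_world=np.vstack([np.array(M).reshape(3,4),[0,0,0,1]]))
S=F([1,-.0001,.0005,.6004,0,-.9585,-.285,.0302,.0005,.285,-.9585,.502])
T=F([1,.0012,.0006,.451,.0013,-.9586,-.2846,-.2422,.0002,.2846,-.9586,.5617])
Y=F([-1,.0001,.0005,.4704,.0003,.9581,.2863,.1717,-.0004,.2863,-.9581,.422])
def go(n,fr,pts,off,sc,z):
    P=np.array([at_z(fr,(off[0]+x/sc,off[1]+y/sc),z)[:2] for x,y in pts]);d=np.roll(P,-1,0)-P
    print(n,P.tolist(),"mean",P.mean(0),"len",np.hypot(*d.T),"ang",np.degrees(np.arctan2(d[:,1],d[:,0])))
go("plate",S,[(106,157),(376,157),(362,459),(106,459)],(290,110),4,.066)
go("bolts",S,[(130,184),(352,184),(340,437),(130,437)],(290,110),4,.066)
go("bore",S,[(247,329)],(290,110),4,.097)
go("bore x",S,[(191,329),(303,329)],(290,110),4,.098)
go("armtop",T,[(51,130),(244,81),(258,152),(68,197)],(280,150),8/3,.142)
go("handletop",T,[(192,107),(237,103),(243,122)],(280,150),8/3,.188)
go("tray",Y,[(12,97),(287,35),(302,130),(38,188)],(220,130),16/9,.012)
go("well",Y,[(73,133)],(220,130),16/9,.012)
E
```

```text
plate [[0.6019585043254196, 0.006914560578604269], [0.6820011663598895, 0.006866660543318474], [0.6827170025546707, -0.08572131500581949], [0.6020469093053135, -0.08570491826141877]] mean [ 0.6422 -0.0394] len [0.08   0.0926 0.0807 0.0926] ang [ -0.0343 -89.557  179.9884  90.0547]
bolts [[0.6091216018935507, -0.0009136640201536338], [0.675289620810146, -0.0009510920516010782], [0.6754483243233792, -0.078581472782202], [0.6095712258541384, -0.07856615973518676]] mean [ 0.6424 -0.0398] len [0.0662 0.0776 0.0659 0.0777] ang [ -0.0324 -89.8829 179.9867  90.3318]
bore [[0.6420924943629753, -0.03914002989152372]] mean [ 0.6421 -0.0391] len [0.] ang [0.]
bore x [[0.6260648192402226, -0.038963479754013694], [0.6579102948027459, -0.038976051884332744]] mean [ 0.642 -0.039] len [0.0318 0.0318] ang [ -0.0226 179.9774]
armtop [[0.43189911965319905, -0.32166947478950425], [0.5168556607128775, -0.2998101704410481], [0.5246031031038324, -0.33155280999878545], [0.43926956890264984, -0.3525042266185612]] mean [ 0.4782 -0.3264] len [0.0877 0.0327 0.0879 0.0317] ang [  14.4292  -76.284  -166.2054  103.4432]
handletop [[0.4896398669151311, -0.30372354406590213], [0.5072871862747491, -0.3021268441821323], [0.5099942097846254, -0.309670796422097]] mean [ 0.5023 -0.3052] len [0.0177 0.008  0.0212] ang [  5.1699 -70.2603 163.7124]
tray [[0.5722441423400855, 0.23359519516262964], [0.3968997483374447, 0.19469102794284132], [0.383852171101165, 0.25526201705944274], [0.559154469429614, 0.2948973460301903]] mean [0.478  0.2446] len [0.1796 0.062  0.1797 0.0627] ang [-167.4903  102.1563   12.7402  -77.9468]
well [[0.5339600143724296, 0.2572199751381676]] mean [0.534  0.2572] len [0.] ang [0.]
```

The measurements agree with the given sizes: plate 80×92 mm, bore 31.8 mm, tray 180×62 mm. Now I'll grasp the tool.

```bash
python3 - <<'E'
from h import *
np.set_printoptions(precision=4,suppress=True)
c=np.radians(13.9); x,y=.5043,-.319
r=best([x,y,.25],c); print(r, ik([x,y,.149],r))
movep([x,y,.21],r); f=shot("wrist")
print([(q["score"],at_z(f,q["centre"],.168)) for q in tip_of("wrist","tool_handle")[:1]])
move_l([x,y,.150],.1); grab(120); sleep(.2)
s=get_state(); print(s["clock"],s["position"],s["finger_gap"],s["grasp_force"],s["contact_force"])
move_l([x,y,.190],.1); sleep(.2); s=get_state(); print(s["position"],s["contact_force"],s["wrist_torque"],s["finger_gap"])
shot("scene","g.png"); 
E
```

```text
[1.9363 2.4739 0.    ] [-0.6877  0.4749 -0.186   0.9099  0.      0.6405]
[(0.68, array([ 0.505 , -0.3196,  0.168 ]))]
10.95 [ 0.5044 -0.3193  0.1504] 0.21831911442043384 118.36010813713074 [-0.639  -0.3847  3.9337]
[ 0.5038 -0.3185  0.1889] [-0.6088  0.7904 -3.5153] [ 0.0379 -0.2045  0.0395] 0.21811623183922824
```

```bash
python3 - <<'E'
from h import *
np.set_printoptions(precision=4,suppress=True)
r=best([.53,-.04,.2],0); z0=.1504
print(r, ik([.53,-.039,.2],r),ik([.66,-.039,.2],r))
movep([.525,-.039,.19],r)
move_l([.525,-.039,z0+.007],.1); sleep(.1)
shot("scene","in0.png"); 
move_l([.638,-.039,z0+.007],.08,until_force=3); sleep(.2)
s=get_state(); print(s["clock"],s["position"],s["contact_force"],s["wrist_torque"])
f=shot("scene","in1.png")
a=cv2.imread("pics/in0.png")[180:330,270:430];b=cv2.imread("pics/in1.png")[180:330,270:430]
cv2.imwrite("pics/in.png",np.hstack([cv2.resize(a,None,fx=2.5,fy=2.5),cv2.resize(b,None,fx=2.5,fy=2.5)]))
E
```

```text
[2.2214 2.2214 0.    ] [-0.2124  0.3155 -0.2916  0.9637  0.      1.3584] [-0.1706  0.5542  0.0838  1.1004  0.      1.4002]
15.225 [ 0.6378 -0.039   0.1575] [-1.5962  0.7278 -4.0559] [-0.0551 -0.1678  0.0142]
```

View pics/in.png

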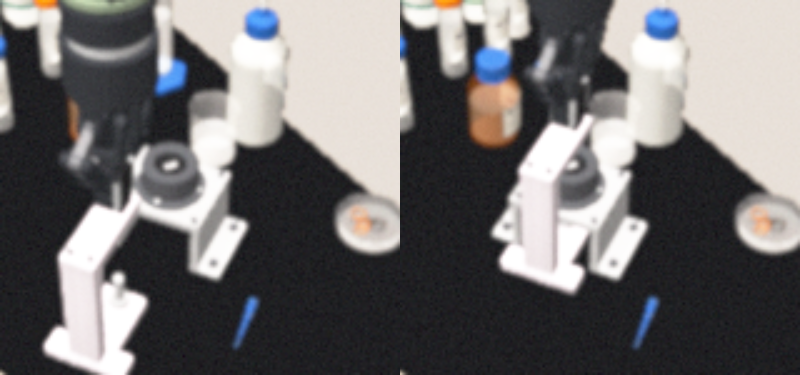

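The tool is in under the plate with its rod upright; in the right-hand view the sole is at about (545,270). Next I'll centre y on the side walls, then probe upward.

```bash
python3 - <<'E'
from h import *
np.set_printoptions(precision=4,suppress=True)
z=.1574; Y=[]
for d in (1,-1):
    hit=move_l([.638,-.039+d*.021,z],.03,until_force=2); s=get_state(); Y.append(s["position"][1])
    print(hit,s["position"],s["contact_force"],s["wrist_torque"],s["clock"])
    move_l([.638,-.039+d*.008,z],.08)
yc=np.mean(Y); print("yc",yc)
move_l([.642,yc,z],.06); 
hit=move_l([.642,yc,z+.016],.015,until_force=2.5); s=get_state(); print(hit,s["position"],s["contact_force"],s["clock"])
move_l([.642,yc,z],.05); s=get_state();print(s["position"],s["clock"])
E
```

```text
True [ 0.6376 -0.0222  0.1566] [ 0.631  -2.1446 -4.3002] [-0.6767 -0.4303 -0.0164] 15.85
True [ 0.6375 -0.0557  0.1564] [ 0.6048  0.9255 -4.0508] [ 0.3253 -0.3229  0.0552] 16.9083
yc -0.03891933819296943
True [ 0.6413 -0.0388  0.1697] [-0.1744 -0.4058 -4.7914] 18.3
[ 0.6411 -0.0388  0.1561] 18.675
```

```bash
python3 - <<'E'
from h import *
np.set_printoptions(precision=4,suppress=True)
y=-.0389
sleep(.2); s=get_state(); print(s["position"],s["contact_force"],s["wrist_torque"])
for z in (.168,.174,.180):
    hit=move_l([.642,y,z],.02,until_force=12); s=get_state(); print(hit,s["position"],s["contact_force"],s["wrist_torque"],s["clock"])
    if hit: break
E
```

```text
[ 0.6421 -0.0389  0.1574] [ 0.1224  0.1986 -4.2712] [ 0.0318 -0.2127  0.0453]
False [ 0.642  -0.0389  0.168 ] [-0.0834  0.2939 -4.3967] [-0.0153 -0.1806  0.0327] 19.5583
False [ 0.6416 -0.0388  0.1736] [-0.2713  0.267  -9.2863] [-0.0363 -0.0862 -0.0117] 20.0083
False [ 0.6416 -0.0389  0.1801] [ -1.8065  -0.2138 -10.0159] [-0.0548  0.1086 -0.0152] 20.4583
```

The rod is in the hole and the anvil is moving at about 6 N. I'll continue until the shoulder meets the plate.

```bash
python3 - <<'E'
from h import *
np.set_printoptions(precision=4,suppress=True)
y=-.0389
for z,v in ((.187,.02),(.1935,.01)):
    hit=move_l([.642,y,z],v,until_force=9); s=get_state(); print(hit,s["position"],s["contact_force"],s["wrist_torque"],s["clock"])
sleep(.15); s=get_state(); print(s["position"],s["contact_force"],s["clock"])
shot("scene","up.png")
cv2.imwrite("pics/upz.png",cv2.resize(cv2.imread("pics/up.png")[190:300,280:400],None,fx=4,fy=4))
E
```

```text
False [ 0.6418 -0.0389  0.1874] [-1.5491  0.2197 -9.1776] [-0.0129  0.4381  0.0206] 20.9583
True [ 0.6414 -0.0389  0.1894] [ 2.8687 -1.0314 -2.7748] [-0.1956 -1.0874  0.0203] 21.425
[ 0.6412 -0.0389  0.1881] [ 5.1038 -0.8642 -0.5811] 21.575
```

View pics/upz.png

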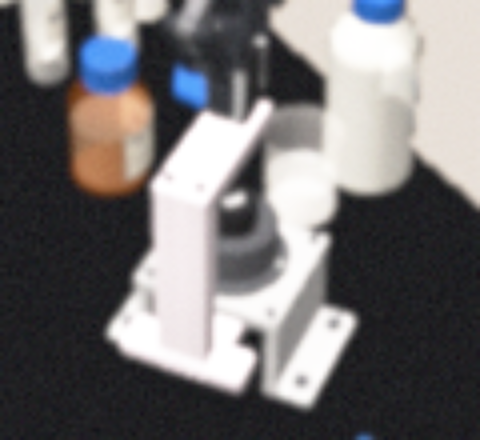

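The mount now stands above the rim at (240,205). The probe stopped at z=0.1894 against about 0.1904 expected, and then relaxed, so I'll press up once more.

```bash
python3 - <<'E'
from h import *
np.set_printoptions(precision=4,suppress=True)
y=-.0389
def P(h=None): s=get_state(); print(h,s["position"],s["contact_force"],s["wrist_torque"],s["finger_gap"],s["clock"])
P()
for z in (.189,.1897,.1904,.191,.1915,.192,.1925):
    h=move_l([.642,y,z],.01,until_force=13); P(h)
    f=get_state()["contact_force"]
    if h or f[2]<-19: break
sleep(.1);P()
E
```

```text
None [ 0.6411 -0.0389  0.188 ] [ 5.2143 -1.6516 -0.9044] [-0.3923 -2.1646 -0.0048] 0.21798067882655062 21.625
False [ 0.6421 -0.0389  0.1886] [ 4.8712 -1.2872 -8.5446] [-0.484  -1.9033  0.0024] 0.21404389119214473 22.2583
False [ 0.6421 -0.039   0.1896] [ 3.9017 -0.6371 -7.2543] [-0.4309 -1.9342 -0.008 ] 0.2176423583981667 22.5083
False [ 0.6421 -0.039   0.1904] [ 4.5703 -1.5415 -7.5876] [-0.4557 -2.0132 -0.0124] 0.21161488458234268 22.7583
False [ 0.6419 -0.0389  0.1904] [  5.0467  -2.4078 -11.1386] [-0.5172 -2.1578  0.0454] 0.21927025449999601 23.0083
False [ 0.6419 -0.0389  0.1904] [  5.7947  -1.0245 -12.541 ] [-0.5695 -2.4139 -0.0342] 0.21488709323622449 23.2583
False [ 0.6418 -0.0389  0.1904] [  6.6401  -1.0295 -15.0546] [-0.5721 -2.6406  0.0572] 0.21570003455521353 23.5083
False [ 0.6418 -0.0389  0.1905] [  7.9744  -1.0767 -17.069 ] [-0.6059 -2.8534  0.0056] 0.21403401889856297 23.7583
None [ 0.6418 -0.0389  0.1905] [  6.4114  -0.6544 -17.5746] [-0.598  -2.8586 -0.0059] 0.22280510846675994 23.8583
```

The shoulder seated at z=0.1904, which is exactly the 40 mm lift, and it held there while the force rose. Next: lower, withdraw, stand the tool down and release it.

```bash
python3 - <<'E'
from h import *
np.set_printoptions(precision=4,suppress=True)
y=-.0389
def P(h=None): s=get_state(); print(h,s["position"],s["contact_force"],s["wrist_torque"],s["clock"])
h=move_l([.642,y,.185],.03);P(h)
h=move_l([.642,y,.1572],.04,until_force=25);P(h); sleep(.1);P()
h=move_l([.520,y,.1572],.1,until_force=8);P(h)
if not h:
    h=move_l([.520,y,.1485],.015,until_force=2.5);P(h)
    sleep(.1);P();f=shot("scene","dn.png")
E
```

```text
False [ 0.6421 -0.0389  0.185 ] [ 4.4917 -2.0113 -8.2133] [-0.4537 -1.96   -0.0555] 24.2583
False [ 0.6414 -0.0387  0.1568] [-0.077  -1.1327 -3.6324] [-0.0092 -0.2397 -0.0166] 25.1
None [ 0.6419 -0.0388  0.1573] [-0.4843  0.0343 -3.7565] [ 0.028  -0.2505  0.0084] 25.2
False [ 0.5207 -0.039   0.1573] [ 0.5746  0.0077 -4.8819] [-0.044  -0.2457  0.0215] 26.5667
True [ 0.5202 -0.0388  0.1506] [-0.4431  0.4103  4.7323] [ 0.0404 -0.2061  0.0268] 27.0333
None [ 0.5202 -0.0388  0.1506] [-0.9615  0.357   5.446 ] [-0.0017 -0.1576 -0.0244] 27.1333
```

```bash
python3 - <<'E'
from h import *
np.set_printoptions(precision=4,suppress=True)
let_go(); sleep(.1)
move_l([.520,-.0388,.25],.15)
r=get_state()["eef_rot"]
movep([.642,-.075,.27],r); sleep(.1)
f=shot("wrist","w2.png")
for n,z in (("mount",.094),("mould_rim",.098),("tool_handle",.168),("knockout_tool",0)):
    print(n,[(round(q["score"],2),np.round(q["centre"],1),at_z(f,q["centre"],z)[:2]) for q in tip_of("wrist",n)[:2]])
print(get_state()["clock"], proj(f,[.642,-.039,.114]),[proj(f,[.642+dx,-.039,.114])[0] for dx in(-.015,.015)])
cv2.imwrite("pics/w2z.png",cv2.resize(f["img"][60:360,120:520,::-1],(800,600)))
E
```

```text
mount [(0.61, array([322.4, 170.5]), array([ 0.6425, -0.0367])), (0.6, array([206. , 162.5]), array([ 0.5402, -0.03  ]))]
mould_rim [(0.72, array([320.7, 174.6]), array([ 0.6411, -0.0398]))]
tool_handle [(0.57, array([140.7, 183.1]), array([ 0.5183, -0.0379]))]
knockout_tool []
29.6917 (np.float64(321.5377122445546), np.float64(175.8853799073714)) [np.float64(303.3960726747141), np.float64(339.72990291504163)]
```

View pics/w2z.png

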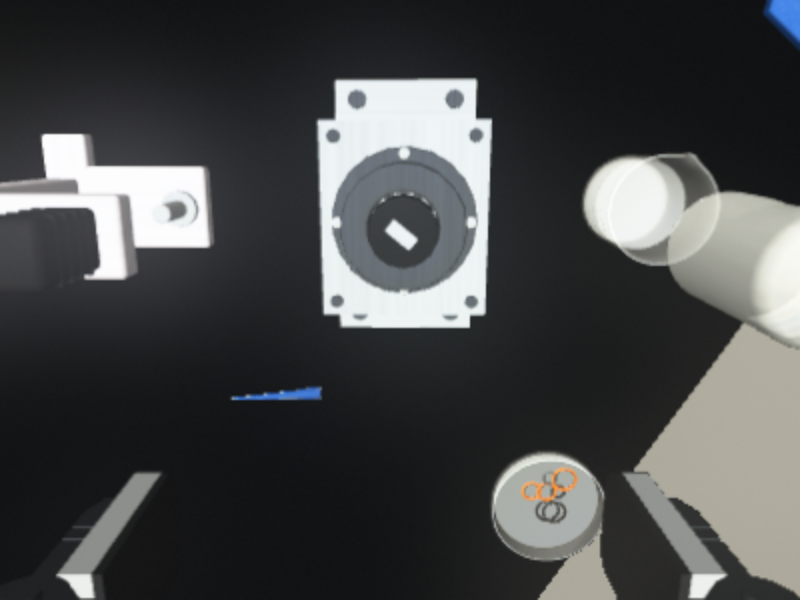

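The mount is raised and concentric: its top centre is at (403,230) in the crop, as projected for z=0.114. The tool stands clear on the left. Next I'll grasp the mount.

```bash
python3 - <<'E'
from h import *
np.set_printoptions(precision=4,suppress=True)
def P(h=None): s=get_state(); print(h,s["position"],s["contact_force"],s["finger_gap"],s["grasp_force"],s["clock"])
x,y=.642,-.0392
move_l([x,y,.15],.15)
h=move_l([x,y,.1005],.06,until_force=5);P(h)
grab(30);sleep(.2);P()
move_l([x,y,.112],.04);sleep(.1);P()
move_l([x,y,.20],.12);P()
f=shot("wrist","w3.png");cv2.imwrite("pics/w3z.png",f["img"][100:480,:,::-1])
E
```

```text
False [ 0.6423 -0.0392  0.1009] [ 0.2945 -0.3372  0.5688] 1.0021632371095255 0.0 31.65
None [ 0.6421 -0.0392  0.1007] [-1.1392  0.4596  1.5355] 0.31752596141794737 29.6866375207901 32.4083
None [ 0.6419 -0.0392  0.1119] [ 0.8145  0.2615 -0.8131] 0.3179758728003348 29.52662229537964 32.95
None [ 0.6415 -0.0391  0.1991] [-0.5903  0.277  -0.5524] 0.3208184980971596 29.53066259622574 33.8333
```

View pics/w3z.png

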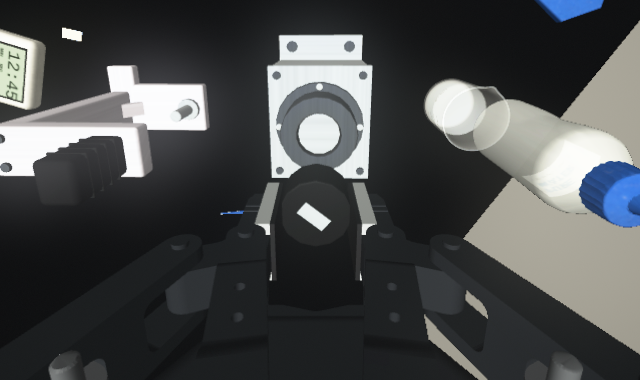

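The mount is held well, steel face up at (315,215), and the anvil has stayed up. Now I'll place the mount in the well.

```bash
python3 - <<'E'
from h import *
np.set_printoptions(precision=4,suppress=True)
def P(h=None): s=get_state(); print(h,s["position"],s["contact_force"],s["finger_gap"],s["grasp_force"],s["clock"])
x,y=.5345,.2571
r=best([x,y,.15],np.radians(102.6)); print(r,ik([x,y,.15],r),ik([x,y,.013],r))
movep([x,y,.12],r); sleep(.1); P()
f=shot("wrist","w4.png"); cv2.imwrite("pics/w4z.png",f["img"][100:480,:,::-1])
print([(q["score"],at_z(f,q["centre"],.006)[:2]) for q in tip_of("wrist","free_well")[:2]],[(q["score"],at_z(f,q["centre"],0)[:2]) for q in tip_of("wrist","mount_tray")[:1]])
E
```

```text
[-0.3447  3.1226  0.    ] [ 0.3239  0.4678 -0.195   0.908   0.      0.104 ] [ 0.3239  0.6267 -0.3277  0.6164  0.      0.104 ]
None [0.5354 0.2563 0.1202] [-0.1229 -0.6867  0.7385] 0.31989152402465454 29.533242881298065 35.2167
[(0.7, array([0.5377, 0.2573]))] [(0.76, array([0.4783, 0.2448]))]
```

View pics/w4z.png

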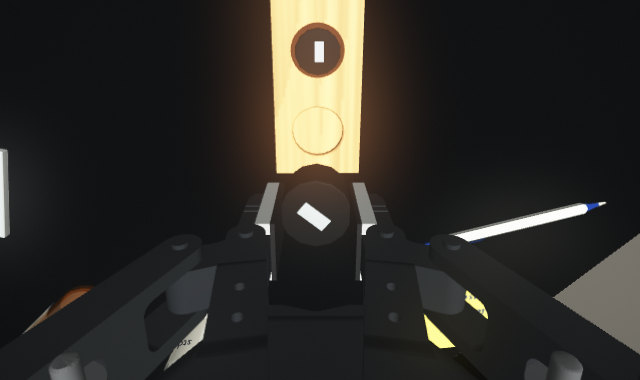

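The well circle is centred at crop pixel (318,130), full-frame (318,230). I'll check that, then lower.

```bash
python3 - <<'E'
from h import *
np.set_printoptions(precision=4,suppress=True)
def P(h=None): s=get_state(); print(h,s["position"],s["contact_force"],s["finger_gap"],s["grasp_force"],s["clock"])
f=shot("wrist"); w=at_z(f,(317.8,230.5),.012)[:2]; print("well",w)
g=np.array([.5345,.2571])
if np.hypot(*(w-g))<.004: g=(g+w)/2
x,y=g; print(g)
move_l([x,y,.03],.1); sleep(.1)
h=move_l([x,y,.0115],.012,until_force=1.8);P(h)
E
```

```text
well [0.5338 0.257 ]
[0.5342 0.2571]
True [0.5341 0.2571 0.0131] [-0.182   0.2543  4.9171] 0.3232219911080754 30.05635142326355 37.8333
```

It made contact at z=0.0131, and seated on the floor was expected at 0.0127. Releasing.

```bash
python3 - <<'E'
from h import *
np.set_printoptions(precision=4,suppress=True)
let_go(); sleep(.2)
x,y=.5342,.2571
move_l([x,y,.20],.12); sleep(.2)
s=get_state();print(s["position"],s["contact_force"],s["clock"])
f=shot("wrist","w5.png"); print(proj(f,[x,y,.026]))
g=shot("scene","s5.png")
print([(q["score"],at_z(g,q["centre"],.168)[:2]) for q in tip_of("scene","tool_handle")[:1]],[(q["score"],at_z(g,q["centre"],0)[:2]) for q in tip_of("scene","knockout_tool")[:1]])
a=cv2.resize(f["img"][100:340,200:440,::-1],(400,400));b=cv2.resize(g["img"][190:350,180:380,::-1],(400,320))
c=np.zeros((400,800,3),np.uint8);c[:,:400]=a;c[:320,400:]=b;cv2.imwrite("pics/end.png",c)
E
```

```text
[0.534  0.257  0.1995] [-0.1204  0.2511 -0.0332] 40.55
(np.float64(316.33812605506233), np.float64(212.82160174905772))
[] [(0.93, array([ 0.5086, -0.0434]))]
```

View pics/end.png

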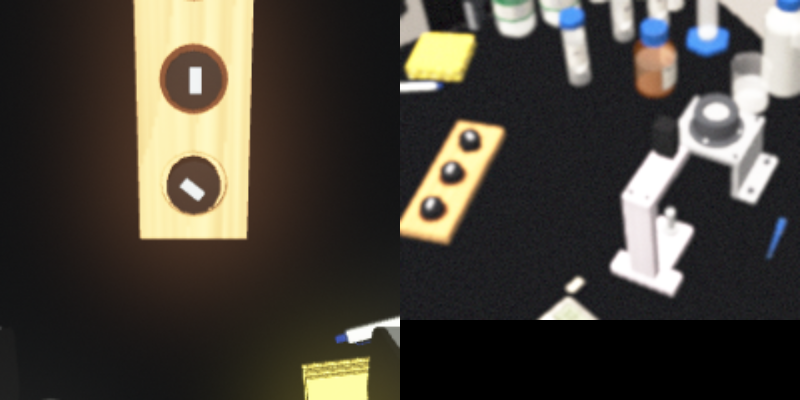

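The mount sits flat in the well, steel face up, at (193,187), about where it was projected to be. The tool stands upright clear of the stand.

```bash
python3 -c "
from cell import *
print(sign_off())"
```

```text
the job is handed in; nothing more can be done
None
```

The job is handed in at about 41 s of the 72 s allowed: the mount is in the empty well with its metal face up, the tool stands upright on the bench clear of the stand, and the bottle, beaker and tube were not touched; no verdict was returned.

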